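# Walk the heavy laser detector home against its docking fence and latch it

## Task

The laser detector is too heavy and delicate to shove in one go: walk it forward over the bench by gently pushing the two rear corners of its base in turn, a little each time, until its front face sits flush against both stop buttons of the fence, then swing the latch bar fully closed behind it by its peg. Push with no more than about 15 newtons, never let it slew more than about 15 degrees out of square with the fence, do not touch its cooling fins or its sensor on the post, do not shove the detector with the latch bar, and leave everything else on the bench alone.

Things in the scene. Friction and masses are not known exactly. Their poses are not given: they have to be found in the camera images.
- unit: Laser detector, about 1.9 kg (mass and friction vary): grey metal base block 90 (x) x 220 (y) x 30 mm on 4 mm feet, top at 34 mm. Origin on the bench under the block's middle; x = front, y = left. Pushed forward at one rear corner it turns about the other side's feet, which takes 6 to 12 N all the while (bearing down on it adds drag); a steep rise means it has met something. It stays where left.
- fins: The fragile aluminium cooling fins at the middle of the base's rear face, not to be touched: 120 mm wide (y from -60 to +60 mm of the detector), reaching 25 mm behind the rear face, 5 to 33 mm above the bench. Same frame as the detector.
- rear_left (a point): Middle of the free left part of the detector's rear face, where it may be pushed: 94 mm left of its middle, 19 mm above the bench, on the face. The free part runs from 60 to 110 mm off the middle.
- rear_right (a point): The same on the right (94 mm right of the middle).
- front_left (a point): Point on the detector's front face that meets the left stop button: 85 mm left of its middle, 19 mm above the bench.
- front_right (a point): The same on the right.
- fence: Fixed aluminium stop bar 250 mm long, 34 mm high, with two steel stop buttons of 22 mm diameter standing 8 mm out of it at 85 mm left and right. Origin on the bench midway between the faces of the two buttons; x points away from the detector, y to the left along the fence. The button faces are the plane x = 0 of this frame and are rigid. A flat strap runs from its right end to the latch pivot.
- dog_pivot (a point): Upright pivot pin of the latch bar, 102 mm before the button faces and 142 mm right of the fence's middle (fence frame), 20 mm above the bench.
- dog_peg (a point): Grasping point on the latch bar's upright round peg (16 mm diameter, from 20 to 82 mm height; this point at 62 mm), 60 mm from the pivot.
- dog (a joint): Latch bar angle: steel bar 68 mm long, 14 mm wide, 8 to 20 mm above the bench, on an upright pivot. 0 = closed (end stop): along the fence's +y behind the right part of the detector's rear face, 5 mm clear of it when home. Grows counter-clockwise from above as it opens towards the robot and outwards, to 2.4 rad. Some 1.5 N at the peg moves it; it stays where left.
- meter: Red hand-held power meter standing on its foot, 85 mm wide, 150 mm tall; origin under its middle. A bystander.
- post_a: Small lens mount on a 50 mm square foot, 100 mm tall, left of the detector; origin under its middle. A bystander.
- lens_jar: Small glass jar, 44 mm diameter, 45 mm tall, off the right end of the fence; origin under its middle. A bystander.
- solvent: White bottle, 60 mm diameter, 150 mm tall; origin under its middle. A bystander.
- lens_tray: Grey divided tray 100 x 140 x 22 mm; origin under its middle. A bystander.
- driver: Screwdriver lying on the bench at the left; origin under its middle. A bystander.
- spanner: Spanner lying on the bench at the right; origin under its middle. A bystander.
- head: The delicate sensor on top of the base, not to be touched: a post of 25 mm diameter 10 mm before the middle, carrying a black box 60 (x) x 62 (y) x 80 mm from 115 to 195 mm height with a window to the front and a brass plug on top (to 207 mm). Same frame as the detector.
Not all that is in view belongs to the job. Leave any brown or orange look-alike of the unit alone.

How it is judged:
On the way, in this order (a step that is already met when the one before it is completed fails the run):
1. the detector's front face is flush against both stop buttons (each within 2 mm) with the latch bar still open (more than 1 rad) (x of each of front_left, front_right in the frame of fence above -0.002 m and value of joint dog above 1 rad), for 0.2 s.
2. the latch bar is closed behind it (within 0.08 rad) (value of joint dog below 0.08 rad), for 0.2 s.
At the end, for the whole second after the job is handed in: The detector stands upright and at rest with its front face within 2 mm of both stop buttons and its middle within 20 mm of the fence's middle; the latch bar is closed to within 0.08 rad (x of each of front_left, front_right in the frame of fence above -0.002 m and y of unit in the frame of fence between -0.02 and 0.02 m and angle between unit's own z axis and vertical below 0.05 rad and linear speed of unit below 0.01 m/s and value of joint dog below 0.08 rad); the robot touches nothing.
It fails at once if the robot pushes, squeezes or pulls the detector with more than 20 N (contact force between any of the fingers, the arm and unit above 20 N).
It fails at once if the detector slews more than 0.3 rad (17 degrees) out of square with the fence (angle between the x axis of unit and the x axis of fence, either way round above 0.3 rad).
It fails at once if the cooling fins or the sensor on its post are touched (contact force between any of the fingers, the arm and fins above 0.5 N or contact force between any of the fingers, the arm and head above 0.5 N).
It fails at once if the latch bar pushes the detector with more than 4 N (contact force between unit and dog above 4 N).
It fails at once if a bystander is moved by more than 20 mm (distance of any of meter, post_a, lens_jar, solvent, lens_tray, driver, spanner from where it was at the start of the episode above 0.02 m).
It also fails if it takes over 72 s, if anything falls off the work surface, if the arm or the gripper's body presses on something with over 40 N, if the wrist force passes 120 N, or if a joint passes its speed limit or range.

## Robot

A 6-joint arm with a two-finger parallel gripper is mounted at the origin on the work surface. World frame = base frame: x ahead of the robot, y to its left, z up, the work surface at z = 0. Lengths are in m, angles in rad, forces in N, time in s.
With the tool pointing down it reaches from about 0.325 to 0.75 m from the base axis. Payload 7.6 kg.
Tool frame: the origin (TCP) lies on the centre line of the jaws, within the pads' length; the fingertips stand 8 mm ahead of it and the grasp point (between the pads) lies 11 mm behind it (finger_overhang is the distance from the TCP to the fingertips, in m); z points along the fingers, y is the line along which they close (so a half turn about z gives the same grasp; the last joint's range is limited). The gripper opens to 85 mm and grips with 20 to 120 N. Pads are 22 mm wide; open, the fingers measure 114 mm over their backs; the gripper's body (76 mm by 85 mm) begins 54 mm behind the grasp point. The pads swing forward as they close: fully open they stand 13 mm farther back than shut.
Start: joints at [-0.07, 0.052, 1.401, -0, 1.689, -0.07], TCP at [0.525, 0, 0.239] pointing down, gripper open.
Joint ranges: [-2.9, 2.9], [-0.91, 2.17], [0.12, 2.37], [-1.06, 4.2], [0.26, 2.73], [-2.93, 2.93]. Speed limits (rad/s): [2.57, 2.57, 3.01, 3.14, 3.14, 3.14].

## Interface

Orientations are given as a unit quaternion [x, y, z, w].
In Python, from rig import * gives the robot as it stands. The module is installed in compiled form; this text tells all that it offers.
- The arm moves only by the tool play_rows, never from a script. Its argument "steps" is a list of rows, each an object with "gripper": the gripper command: -1 is shut, 1 is fully open, values between are in proportion; "slide": the shift along the world's x, y, z in cm, a list of three; "turn": the turn about the world's z in degrees. In form: [{"gripper": gripper, "slide": [dx, dy, dz], "turn": turn}, ...]. A call has exactly 8 rows; each row is the pose to reach, as a shift and turn from the pose commanded when the call began; what a row does not reach only later rows make up. A row lasts 1/10 s, in which the tool goes at most 50 mm and 8.59 degrees, less where a joint would pass 70% of its speed; a pose out of reach is approached as far as the arm can. A call with a gripper value outside its range is refused whole. The fingers move at their own pace and stop on an object; "grip_force" is the grip in N (left out, the last holds). Time passes only in rows, so rows that repeat a pose let the fingers close, or fill a call up. It gives the time, the measured TCP pose, the force, the opening and the grip force at its end, in the units of the state.
- get_obs(): the state, without advancing time (a new reading comes with each control period).
- camera(name): name is "scene" or "side" or "wrist"; returns (picture, depth): 384x512x3 uint8, red, green, blue; 384x512 float32, m along the optical axis (not along the pixel's ray), 0 where there is no reading.
- camera_model(name): a dict with "fx", "fy", "cx", "cy" (pixels), "R" (3x3) and "t" (3): a world point X has camera coordinates R X + t; the wrist camera has in their place "T_tool_cam" (4x4, takes a point from camera to tool coordinates, whose origin is the TCP and whose axes are the flange's). Camera axes: x right, y down, z forward; pixel columns grow to the right and rows downward; lengths in m; the calibration is good to about 2 mm. A picture is of the moment at which its call begins: read the wrist's pose just before it. camera_model takes no time and is no camera call.
- job_done(): hands the job in; it is judged then, once.
The state is a dict: "time_s": time; "joint_positions": joint angles; "dq": joint speeds; "joint_efforts": joint torques, N m; "position": TCP position; "orientation": TCP orientation; "contact_force": force on the tool from outside, world axes, zero at the start; "moment": the same for the moment, N m; "gripper_width": opening from 0.0 (shut) to 1.0 (fully open); "finger_force": force on a finger pad.
Only numpy, scipy, OpenCV 4.12 (cv2) and the standard library are available. Lean on these libraries where they do the work, as an engineer would, in place of code of your own. Each camera call takes 0.05 s, during which the arm holds its last target. There are 200 camera calls.

## Working session

There is one attempt and no reset: what is moved stays moved. The work goes in short steps, Python scripts to look and compute and a tool call to move; the robot and the scene stay as the last step left them, time stands still between calls to the robot, and variables do not carry over. Pictures are saved under pics/ and viewed, at most 10 in all, crops included, and the job is handed in when it is done.

Besides the shell and the picture viewer there is one more tool, called after ">>>" as name(argument=value, ...) on one line, values as JSON. play_rows: Moves the arm, as the interface text tells. Its arguments: {"type":"object","properties":{"steps":{"type":"array","items":{"type":"object","properties":{"gripper":{"type":"number"},"slide":{"type":"array","items":{"type":"number"}},"turn":{"type":"number"}}}},"grip_force":{"type":"number"}},"required":["steps"]}

```bash
mkdir -p pics; cat > h.py <<'E'
from rig import *
import numpy as np, cv2
def snap(n):
    p,d=camera(n); return p,d,camera_model(n)
def pts(d,m):
    v,u=np.mgrid[0:384,0:512]; c=np.stack([(u-m['cx'])/m['fx']*d,(v-m['cy'])/m['fy']*d,d],-1)
    return (c-np.array(m['t']))@np.array(m['R'])
E
python3 - <<'E'
from h import *
for n in ['scene','side']:
    p,d,m=snap(n); cv2.imwrite(f'pics/{n}0.png',cv2.resize(p[...,::-1],(800,600))); np.savez(f'{n}0.npz',p=p,d=d)
    print(n,{k:np.round(v,3).tolist() for k,v in m.items()})
o=get_obs();print(o)
E
```

```text
scene {'fx': 377.413, 'fy': 377.413, 'cx': 261.8, 'cy': 189.885, 'R': [[-0.15, 0.989, 0.009], [0.749, 0.12, -0.651], [-0.645, -0.091, -0.759]], 't': [0.067, -0.289, 1.531]}
side {'fx': 460.763, 'fy': 460.763, 'cx': 258.602, 'cy': 194.333, 'R': [[0.982, -0.187, -0.017], [-0.144, -0.69, -0.709], [0.12, 0.699, -0.705]], 't': [-0.425, 0.128, 1.262]}
{'time_s': 0.1, 'joint_positions': array([-7.03154423e-02,  5.27832751e-02,  1.40159736e+00,  2.50819586e-05,
        1.68862597e+00, -7.03232372e-02]), 'dq': array([-1.38576883e-03, -1.12060432e-03, -2.54554628e-03,  9.34837534e-04,
        7.77177693e-05,  3.56199337e-04]), 'joint_efforts': array([ 2.37367596e-03, -3.82580674e+01, -3.60984743e+01, -5.21182415e-05,
        4.78979055e-03, -6.69374316e-06]), 'position': array([5.24744715e-01, 3.96213603e-05, 2.38564720e-01]), 'orientation': array([ 7.07102812e-01,  7.07110397e-01, -4.54143058e-04, -5.41961941e-04]), 'contact_force': array([0.22865161, 0.6415202 , 0.06373068]), 'moment': array([ 0.00411923, -0.02305875,  0.02294864]), 'finger_force': 0.0, 'gripper_width': 1.0012718014292665}
```

View pics/scene0.png

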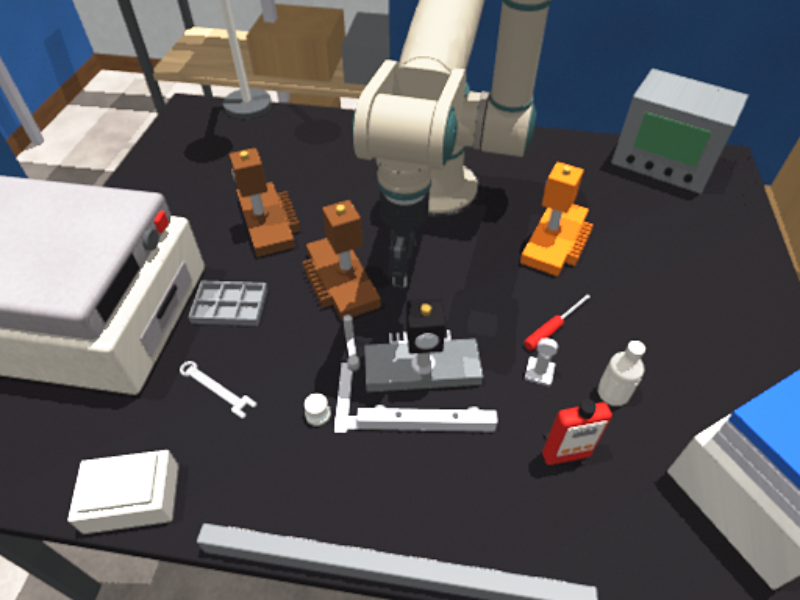

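View pics/side0.png

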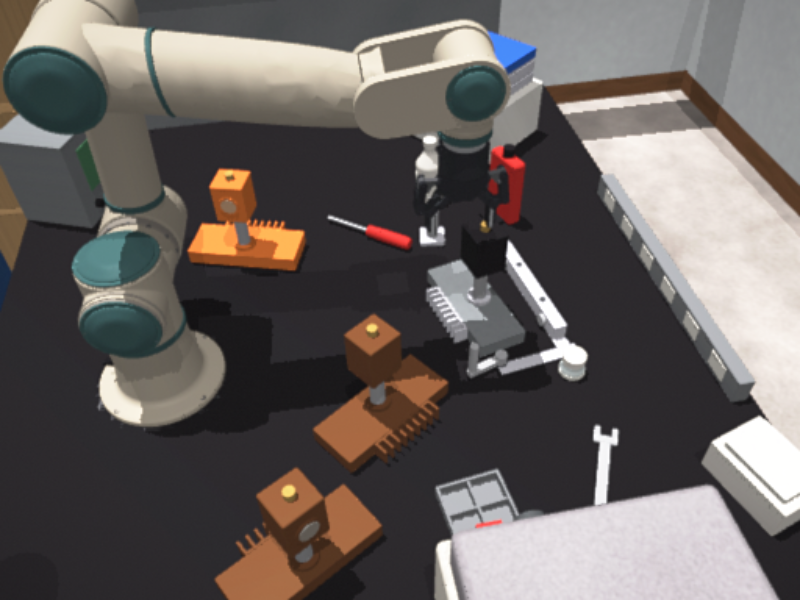

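Grey unit at scene (425,365), side (480,300); the brown ones at scene (345,270), (262,215) and the orange at (558,225) are look-alikes, since only the grey one faces the fence at (425,418). The latch bar with its peg is at (350,345). Next I measure them.

```bash
cat > meas.py <<'E'
from h import *
def hit(m,uv,z):
    R=np.array(m['R']);t=np.array(m['t']);c=-R.T@t
    uv=np.atleast_2d(uv).astype(float)
    r=np.c_[(uv[:,0]-m['cx'])/m['fx'],(uv[:,1]-m['cy'])/m['fy'],np.ones(len(uv))]@R
    return c+r*((z-c[2])/r[:,2])[:,None]
def rect(xy):
    r=cv2.minAreaRect((xy*1000).astype(np.float32)); return np.round(cv2.boxPoints(r),1).tolist(),np.round(r[1],1)
if __name__=='__main__':
  vis=[]
  for n in ['scene','side']:
    f=np.load(f'{n}0.npz'); P=pts(f['d'],camera_model(n)); z=P[...,2]
    ok=(f['d']>0)&(P[...,0]>.4)&(P[...,0]<.8)&(abs(P[...,1])<.25)
    m=(ok&(z>.026)&(z<.042)).astype(np.uint8)
    k,l,s,c=cv2.connectedComponentsWithStats(m)
    for i in range(1,k):
        if s[i,4]>60:
            q=P[l==i]; print(n,'34mm comp',s[i].tolist(),q.mean(0).round(3),*rect(q[:,:2]), f['p'][l==i].mean(0).round())
    m=(ok&(z>.045)&(z<.09)&(P[...,1]<-.08)).astype(np.uint8)
    k,l,s,c=cv2.connectedComponentsWithStats(m)
    for i in range(1,k):
        if s[i,4]>8: q=P[l==i]; print(n,'peg?',s[i].tolist(),q.mean(0).round(3),q.max(0).round(3))
    x0,y0=(200,170) if n=='scene' else (240,120)
    vis.append(cv2.resize(f['p'][y0:y0+120,x0:x0+140,::-1],(700,600),interpolation=cv2.INTER_CUBIC))
    cv2.imwrite(f'pics/{n}crop.png',vis[-1])
E
python3 meas.py
```

```text
scene 34mm comp [199, 179, 44, 23, 539] [ 0.43  -0.136  0.034] [[400.1000061035156, -68.19999694824219], [400.29998779296875, -220.3000030517578], [479.20001220703125, -220.1999969482422], [479.0, -68.0999984741211]] [ 78.9 152.2] [131.  80.  45.]
scene 34mm comp [233, 211, 76, 36, 1672] [0.575 0.042 0.035] [[475.8999938964844, 134.6999969482422], [525.9000244140625, -80.0999984741211], [641.4000244140625, -53.20000076293945], [591.4000244140625, 161.60000610351562]] [118.6 220.5] [141. 145. 146.]
scene 34mm comp [228, 259, 90, 13, 845] [0.687 0.067 0.034] [[647.2999877929688, 187.3000030517578], [681.7000122070312, -59.900001525878906], [717.5999755859375, -54.900001525878906], [683.2999877929688, 192.3000030517578]] [ 36.3 249.5] [239. 239. 240.]
scene peg? [220, 201, 5, 12, 50] [ 0.531 -0.11   0.07 ] [ 0.537 -0.102  0.086]
scene peg? [195, 252, 14, 12, 96] [ 0.699 -0.133  0.047] [ 0.718 -0.114  0.05 ]
side 34mm comp [324, 154, 39, 59, 556] [0.689 0.045 0.035] [[653.9000244140625, 189.6999969482422], [683.7999877929688, -61.5], [718.4000244140625, -57.400001525878906], [688.5, 193.8000030517578]] [ 34.8 253. ] [230. 229. 231.]
side 34mm comp [273, 167, 63, 57, 1755] [0.563 0.026 0.035] [[476.70001220703125, 134.10000610351562], [529.2000122070312, -84.0], [642.9000244140625, -56.599998474121094], [590.4000244140625, 161.5]] [116.9 224.3] [138. 140. 143.]
side 34mm comp [254, 227, 33, 47, 833] [ 0.43  -0.14   0.034] [[400.1000061035156, -213.1999969482422], [479.0, -213.3000030517578], [479.20001220703125, -67.30000305175781], [400.29998779296875, -67.19999694824219]] [146.   78.9] [123.  77.  49.]
side peg? [300, 219, 7, 14, 79] [ 0.528 -0.114  0.069] [ 0.538 -0.102  0.085]
side peg? [361, 222, 14, 11, 99] [ 0.702 -0.133  0.047] [ 0.72  -0.114  0.05 ]
```

View pics/scenecrop.png

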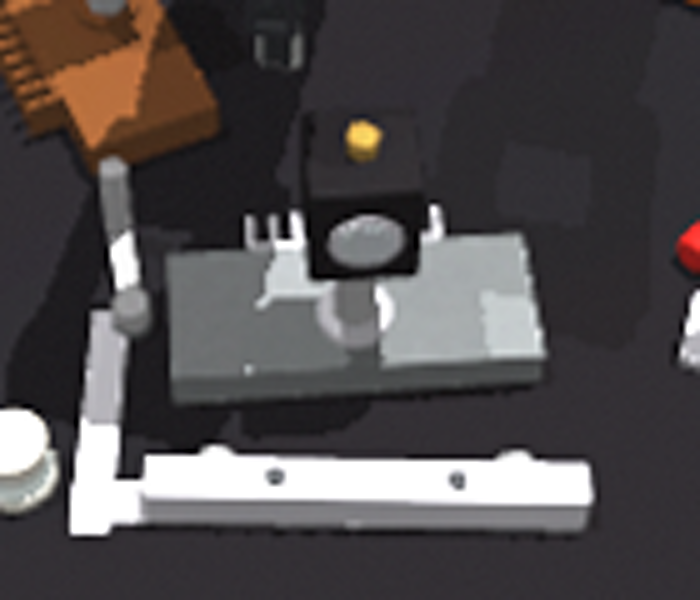

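View pics/sidecrop.png

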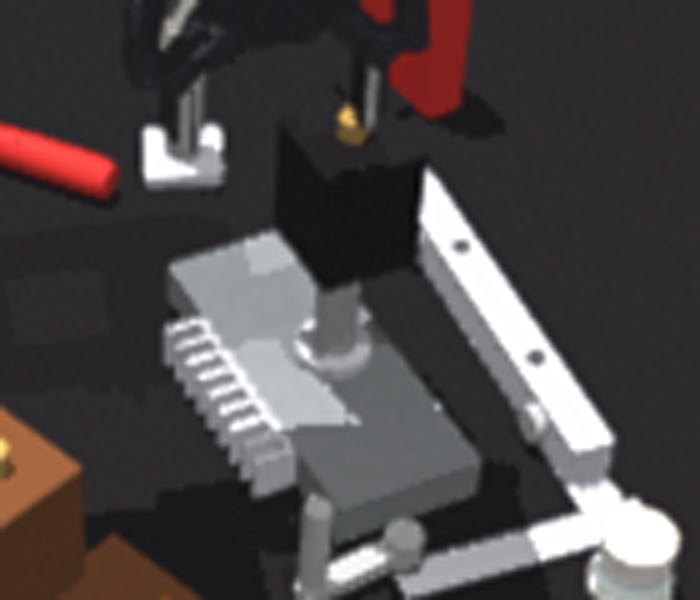

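The scene crop shows the grey unit with its fins to the rear, the peg top at about crop (113,165), and the bar pivot at (130,310), so the latch is open. The side crop confirms the same. Next come finer frames and clearances.

```bash
cat > frames.py <<'E'
from meas import *
def line(q,w,ends):  # robust line fit of points
    v=cv2.fitLine((q*1000).astype(np.float32),cv2.DIST_HUBER,0,.01,.01).ravel(); return v
def frames(P,f):
    z=P[...,2]; ok=(f['d']>0)&(P[...,0]>.45)&(P[...,0]<.76)&(P[...,1]>-.11)&(P[...,1]<.25)
    out={}
    m=(ok&(z>.030)&(z<.038)); k,l,s,c=cv2.connectedComponentsWithStats(m.astype(np.uint8))
    big=[i for i in range(1,k) if s[i,4]>200]
    for i in big:
        q=P[l==i][:,:2]; br=f['p'][l==i].mean()
        b=np.array(rect(q)[0]); b=b[np.argsort(b[:,0])]
        name='fence' if br>200 else 'unit'
        L=max(b,key=lambda r:r@[.13*(-1),.99]) 
        # front/back edges by extreme bins along long direction
        a=np.deg2rad(8) ; 
        for _ in range(6):
            X=q@[np.cos(a),np.sin(a)];Y=q@[-np.sin(a),np.cos(a)]
            bins=np.linspace(Y.min()+.004,Y.max()-.004,22); e=[]
            for j in range(21):
                w=(Y>=bins[j])&(Y<bins[j+1])
                if w.sum()>3: e.append((X[w].max(),(bins[j]+bins[j+1])/2))
            e=np.array(e); v=np.polyfit(e[:,1],e[:,0],1); r=abs(e[:,0]-np.polyval(v,e[:,1])); g=r<=np.median(r)*2.5+1e-4
            v=np.polyfit(e[g,1],e[g,0],1); a-=np.arctan(v[0])
        out[name]=dict(yaw=a,xmax=np.median(e[g,0]),xmin=X.min(),ymid=(Y.min()+Y.max())/2,len=Y.max()-Y.min())
    return out
if __name__=='__main__':
    import sys
    for n in ['scene','side']:
        f=np.load(f'{n}0.npz') if len(sys.argv)<2 else dict(zip('pd',camera(n)))
        P=pts(f['d'],camera_model(n))
        for k,v in frames(P,f).items(): print(n,k,{a:round(float(b),4) for a,b in v.items()})
        if len(sys.argv)<2:
            z=P[...,2]
            for nm,x0,x1,y0,y1 in [('brown',.25,.52,-.3,-.03),('post',.5,.7,.17,.3)]:
                m=(f['d']>0)&(P[...,0]>x0)&(P[...,0]<x1)&(P[...,1]>y0)&(P[...,1]<y1)
                for lo,hi in [(.03,.04),(.06,.11),(.12,.22)]:
                    q=P[m&(z>lo)&(z<hi)]
                    if len(q)>5: print(n,nm,lo,np.percentile(q,2,axis=0).round(3),np.percentile(q,98,axis=0).round(3))
E
python3 frames.py
```

```text
scene unit {'yaw': 0.2339, 'xmax': 0.6093, 'xmin': 0.4938, 'ymid': -0.0901, 'len': 0.2199}
scene fence {'yaw': 0.1342, 'xmax': 0.7016, 'xmin': 0.6679, 'ymid': -0.0257, 'len': 0.2495}
scene brown 0.03 [ 0.286 -0.247  0.031] [ 0.463 -0.081  0.039]
scene brown 0.06 [ 0.356 -0.164  0.062] [ 0.37  -0.143  0.096]
scene brown 0.12 [ 0.328 -0.19   0.122] [ 0.396 -0.114  0.207]
scene post 0.03 [0.545 0.171 0.03 ] [0.684 0.277 0.039]
scene post 0.06 [0.532 0.254 0.063] [0.551 0.286 0.104]
side fence {'yaw': 0.1385, 'xmax': 0.7032, 'xmin': 0.6709, 'ymid': -0.0289, 'len': 0.2518}
side unit {'yaw': 0.3335, 'xmax': 0.593, 'xmin': 0.4794, 'ymid': -0.1482, 'len': 0.2303}
side brown 0.03 [ 0.266 -0.249  0.031] [ 0.462 -0.087  0.039]
side brown 0.06 [ 0.347 -0.168  0.061] [ 0.369 -0.157  0.09 ]
side brown 0.12 [ 0.319 -0.193  0.123] [ 0.396 -0.125  0.207]
side post 0.03 [0.549 0.171 0.032] [0.686 0.264 0.038]
side post 0.06 [0.541 0.257 0.062] [0.553 0.28  0.098]
```

>>> play_rows(steps=[{"gripper":-1,"slide":[-2,4,0],"turn":4},{"gripper":-1,"slide":[-4,8,0],"turn":8},{"gripper":-1,"slide":[-6.5,11.5,0],"turn":8},{"gripper":-1,"slide":[-6.5,11.5,-4],"turn":8},{"gripper":-1,"slide":[-6.5,11.5,-8],"turn":8},{"gripper":-1,"slide":[-6.5,11.5,-12],"turn":8},{"gripper":-1,"slide":[-6.5,11.5,-16],"turn":8},{"gripper":-1,"slide":[-6.5,11.5,-18],"turn":8}])

```text
time_s: 0.9
position: [0.4577, 0.1147, 0.0552]
orientation: [0.656, 0.755, -0.002, -0.002]
contact_force: [-0.4, 0.2, -0.3]
gripper_width: 0.002
finger_force: 0.0
```

>>> play_rows(steps=[{"gripper":-1,"slide":[0,0,-2],"turn":0},{"gripper":-1,"slide":[0,0,-3.2],"turn":0},{"gripper":-1,"slide":[0.4,0.05,-3.2],"turn":0},{"gripper":-1,"slide":[0.8,0.1,-3.2],"turn":0},{"gripper":-1,"slide":[1.2,0.15,-3.2],"turn":0},{"gripper":-1,"slide":[1.5,0.2,-3.2],"turn":0},{"gripper":-1,"slide":[1.8,0.25,-3.2],"turn":0},{"gripper":-1,"slide":[2.0,0.3,-3.2],"turn":0}])

```text
time_s: 1.7
position: [0.4805, 0.1181, 0.0277]
orientation: [0.656, 0.755, 0.0, 0.0]
contact_force: [-0.2, 0.2, 0.7]
gripper_width: -0.002
finger_force: 0.0
```

>>> play_rows(steps=[{"gripper":-1,"slide":[0.2,0.03,0]},{"gripper":-1,"slide":[0.4,0.05,0]},{"gripper":-1,"slide":[0.6,0.08,0]},{"gripper":-1,"slide":[0.8,0.1,0]},{"gripper":-1,"slide":[1.0,0.13,0]},{"gripper":-1,"slide":[1.2,0.15,0]},{"gripper":-1,"slide":[1.4,0.18,0]},{"gripper":-1,"slide":[1.6,0.2,0]}])

```text
$.steps[0]: bad value
```

>>> play_rows(steps=[{"gripper":-1,"slide":[0.2,0.03,0],"turn":0},{"gripper":-1,"slide":[0.4,0.05,0],"turn":0},{"gripper":-1,"slide":[0.6,0.08,0],"turn":0},{"gripper":-1,"slide":[0.8,0.1,0],"turn":0},{"gripper":-1,"slide":[1.0,0.13,0],"turn":0},{"gripper":-1,"slide":[1.2,0.15,0],"turn":0},{"gripper":-1,"slide":[1.4,0.18,0],"turn":0},{"gripper":-1,"slide":[1.6,0.2,0],"turn":0}])

```text
time_s: 2.5
position: [0.4939, 0.12, 0.0269]
orientation: [0.656, 0.755, -0.002, -0.002]
contact_force: [-13.2, 0.5, 9.8]
gripper_width: 0.002
finger_force: 6.8
```

>>> play_rows(steps=[{"gripper":-1,"slide":[0,0,0.05],"turn":0},{"gripper":-1,"slide":[0,0,0.1],"turn":0},{"gripper":-1,"slide":[0,0,0.1],"turn":0},{"gripper":-1,"slide":[0,0,0.1],"turn":0},{"gripper":-1,"slide":[0,0,0.1],"turn":0},{"gripper":-1,"slide":[0,0,0.1],"turn":0},{"gripper":-1,"slide":[0,0,0.1],"turn":0},{"gripper":-1,"slide":[0,0,0.1],"turn":0}])

```text
time_s: 3.3
position: [0.494, 0.1201, 0.0272]
orientation: [0.656, 0.755, -0.002, -0.002]
contact_force: [-7.3, 0.3, 0.4]
gripper_width: 0.0
finger_force: 3.5
```

>>> play_rows(steps=[{"gripper":-1,"slide":[0.1,0.01,0],"turn":0},{"gripper":-1,"slide":[0.2,0.02,0.01],"turn":0},{"gripper":-1,"slide":[0.3,0.03,0.02],"turn":0},{"gripper":-1,"slide":[0.4,0.04,0.03],"turn":0},{"gripper":-1,"slide":[0.5,0.05,0.04],"turn":0},{"gripper":-1,"slide":[0.6,0.06,0.05],"turn":0},{"gripper":-1,"slide":[0.7,0.07,0.06],"turn":0},{"gripper":-1,"slide":[0.8,0.08,0.06],"turn":0}])

```text
time_s: 4.1
position: [0.5016, 0.1214, 0.0273]
orientation: [0.656, 0.755, -0.002, -0.003]
contact_force: [-7.6, 2.4, -1.2]
gripper_width: 0.003
finger_force: 3.4
```

>>> play_rows(steps=[{"gripper":-1,"slide":[0.15,0.02,0],"turn":0},{"gripper":-1,"slide":[0.3,0.04,0],"turn":0},{"gripper":-1,"slide":[0.45,0.06,0],"turn":0},{"gripper":-1,"slide":[0.6,0.08,0.01],"turn":0},{"gripper":-1,"slide":[0.75,0.1,0.02],"turn":0},{"gripper":-1,"slide":[0.9,0.12,0.02],"turn":0},{"gripper":-1,"slide":[1.05,0.14,0.02],"turn":0},{"gripper":-1,"slide":[1.2,0.16,0.02],"turn":0}])

```text
time_s: 4.9
position: [0.5137, 0.123, 0.0274]
orientation: [0.656, 0.755, -0.002, -0.003]
contact_force: [-6.7, 2.7, -2.6]
gripper_width: -0.001
finger_force: 3.2
```

>>> play_rows(steps=[{"gripper":-1,"slide":[0.15,0.02,0],"turn":0},{"gripper":-1,"slide":[0.3,0.04,0],"turn":0},{"gripper":-1,"slide":[0.45,0.06,0],"turn":0},{"gripper":-1,"slide":[0.6,0.08,0.01],"turn":0},{"gripper":-1,"slide":[0.75,0.1,0.02],"turn":0},{"gripper":-1,"slide":[0.9,0.12,0.02],"turn":0},{"gripper":-1,"slide":[1.05,0.14,0.02],"turn":0},{"gripper":-1,"slide":[1.2,0.16,0.02],"turn":0}])

```text
time_s: 5.7
position: [0.5257, 0.1244, 0.0274]
orientation: [0.656, 0.755, -0.002, -0.003]
contact_force: [-6.6, 3.1, -3.1]
gripper_width: 0.003
finger_force: 3.0
```

```bash
python3 frames.py new
```

```text
scene unit {'yaw': 0.0637, 'xmax': 0.6358, 'xmin': 0.5192, 'ymid': 0.0003, 'len': 0.2198}
scene fence {'yaw': 0.1385, 'xmax': 0.7015, 'xmin': 0.6683, 'ymid': -0.0285, 'len': 0.2494}
side fence {'yaw': 0.1444, 'xmax': 0.702, 'xmin': 0.6699, 'ymid': -0.0586, 'len': 0.2024}
side unit {'yaw': 0.2176, 'xmax': 0.6192, 'xmin': 0.5085, 'ymid': -0.0908, 'len': 0.2316}
```

>>> play_rows(steps=[{"gripper":-1,"slide":[-2.5,-0.3,0],"turn":0},{"gripper":-1,"slide":[-5.5,-0.7,0],"turn":0},{"gripper":-1,"slide":[-5.5,-4,3],"turn":0},{"gripper":-1,"slide":[-5.5,-8,4],"turn":0},{"gripper":-1,"slide":[-5.5,-12,4],"turn":0},{"gripper":-1,"slide":[-5,-16,4],"turn":0},{"gripper":-1,"slide":[-4,-18,4],"turn":0},{"gripper":-1,"slide":[-2.5,-18,4],"turn":0}])

```text
time_s: 6.6
position: [0.5032, -0.0587, 0.0695]
orientation: [0.657, 0.753, -0.0, 0.0]
contact_force: [0.1, 0.6, -0.0]
gripper_width: -0.001
finger_force: 0.0
```

>>> play_rows(steps=[{"gripper":-1,"slide":[0,0,-1],"turn":0},{"gripper":-1,"slide":[0,0,-2.5],"turn":0},{"gripper":-1,"slide":[0,0,-3.9],"turn":0},{"gripper":-1,"slide":[0.3,0.04,-3.9],"turn":0},{"gripper":-1,"slide":[0.6,0.1,-3.9],"turn":0},{"gripper":-1,"slide":[0.9,0.15,-3.9],"turn":0},{"gripper":-1,"slide":[1.2,0.2,-3.9],"turn":0},{"gripper":-1,"slide":[1.5,0.25,-3.9],"turn":0}])

```text
time_s: 7.4
position: [0.5187, -0.0534, 0.0309]
orientation: [0.656, 0.755, 0.0, 0.001]
contact_force: [-0.6, -0.0, 0.4]
gripper_width: 0.0
finger_force: 0.0
```

>>> play_rows(steps=[{"gripper":-1,"slide":[0.2,0.04,-0.1],"turn":0},{"gripper":-1,"slide":[0.4,0.08,-0.2],"turn":0},{"gripper":-1,"slide":[0.6,0.12,-0.2],"turn":0},{"gripper":-1,"slide":[0.8,0.16,-0.2],"turn":0},{"gripper":-1,"slide":[1.0,0.2,-0.2],"turn":0},{"gripper":-1,"slide":[1.2,0.24,-0.2],"turn":0},{"gripper":-1,"slide":[1.35,0.28,-0.2],"turn":0},{"gripper":-1,"slide":[1.5,0.32,-0.2],"turn":0}])

```text
time_s: 8.2
position: [0.5332, -0.0503, 0.0283]
orientation: [0.656, 0.755, 0.0, 0.0]
contact_force: [-0.0, -0.2, -0.1]
gripper_width: -0.001
finger_force: 0.0
```

>>> play_rows(steps=[{"gripper":-1,"slide":[0.1,0.02,0],"turn":0},{"gripper":-1,"slide":[0.2,0.04,0.02],"turn":0},{"gripper":-1,"slide":[0.3,0.06,0.03],"turn":0},{"gripper":-1,"slide":[0.4,0.08,0.04],"turn":0},{"gripper":-1,"slide":[0.5,0.1,0.05],"turn":0},{"gripper":-1,"slide":[0.6,0.12,0.05],"turn":0},{"gripper":-1,"slide":[0.7,0.14,0.05],"turn":0},{"gripper":-1,"slide":[0.8,0.16,0.05],"turn":0}])

```text
time_s: 9.0
position: [0.5391, -0.0495, 0.0285]
orientation: [0.656, 0.755, -0.002, -0.002]
contact_force: [-11.4, -5.2, 6.8]
gripper_width: 0.002
finger_force: 6.0
```

>>> play_rows(steps=[{"gripper":-1,"slide":[0,0,0.05],"turn":0},{"gripper":-1,"slide":[0,0,0.08],"turn":0},{"gripper":-1,"slide":[0.1,0.01,0.08],"turn":0},{"gripper":-1,"slide":[0.2,0.02,0.08],"turn":0},{"gripper":-1,"slide":[0.3,0.03,0.09],"turn":0},{"gripper":-1,"slide":[0.4,0.04,0.1],"turn":0},{"gripper":-1,"slide":[0.5,0.05,0.1],"turn":0},{"gripper":-1,"slide":[0.6,0.06,0.1],"turn":0}])

```text
time_s: 9.8
position: [0.5451, -0.0489, 0.0287]
orientation: [0.656, 0.755, -0.002, -0.002]
contact_force: [-7.7, -3.5, 1.3]
gripper_width: -0.004
finger_force: 4.1
```

>>> play_rows(steps=[{"gripper":-1,"slide":[0.15,0.02,0],"turn":0},{"gripper":-1,"slide":[0.3,0.04,0],"turn":0},{"gripper":-1,"slide":[0.45,0.06,0],"turn":0},{"gripper":-1,"slide":[0.6,0.08,0.01],"turn":0},{"gripper":-1,"slide":[0.75,0.1,0.02],"turn":0},{"gripper":-1,"slide":[0.9,0.12,0.02],"turn":0},{"gripper":-1,"slide":[1.05,0.14,0.02],"turn":0},{"gripper":-1,"slide":[1.2,0.16,0.02],"turn":0}])

```text
time_s: 10.6
position: [0.5571, -0.0473, 0.0287]
orientation: [0.656, 0.755, -0.002, -0.002]
contact_force: [-7.3, -3.9, -0.6]
gripper_width: 0.001
finger_force: 4.0
```

```bash
cat > st.py <<'E'
from frames import *
p,d,m=snap('scene'); P=pts(d,m); F=frames(P,dict(p=p,d=d)); u=F['unit']; a=u['yaw']; fa=.137; fo=np.array([.666,.0644])
R=lambda t:np.array([[np.cos(t),-np.sin(t)],[np.sin(t),np.cos(t)]])
loc=lambda x,y: R(a)@[u['xmax']-.045+x,u['ymid']+y]
g=lambda v:(R(fa).T@(v-fo)*1000).round(1)
print('slew',round(a-fa,3),'FL',g(loc(.045,.085)),'FR',g(loc(.045,-.085)),'unit',g(loc(0,0)),'rear L/R world',loc(-.045,.094).round(4),loc(-.045,-.094).round(4),'len',round(u['len'],4))
f=F.get('fence'); print({k:round(float(v),4) for k,v in f.items()} if f else '')
E
python3 st.py
```

```text
slew 0.032 FL [-25.4  75. ] FR [-19.9 -94.9] unit [-67.6 -11.4] rear L/R world [0.5404 0.129 ] [ 0.572  -0.0563] len 0.2201
{'yaw': 0.1367, 'xmax': 0.7012, 'xmin': 0.6682, 'ymid': -0.0274, 'len': 0.2493}
```

>>> play_rows(steps=[{"gripper":-1,"slide":[0.15,0.02,0],"turn":0},{"gripper":-1,"slide":[0.3,0.04,0],"turn":0},{"gripper":-1,"slide":[0.45,0.06,0],"turn":0},{"gripper":-1,"slide":[0.6,0.08,0.01],"turn":0},{"gripper":-1,"slide":[0.75,0.1,0.02],"turn":0},{"gripper":-1,"slide":[0.9,0.12,0.02],"turn":0},{"gripper":-1,"slide":[1.05,0.14,0.02],"turn":0},{"gripper":-1,"slide":[1.2,0.16,0.02],"turn":0}])

```text
time_s: 11.45
position: [0.5691, -0.0457, 0.0287]
orientation: [0.656, 0.755, -0.002, -0.002]
contact_force: [-6.5, -4.6, -1.8]
gripper_width: 0.003
finger_force: 3.7
```

```bash
python3 st.py
```

```text
slew 0.093 FL [-23.9  80.2] FR [ -8.  -89.1] unit [-60.8  -8.6] rear L/R world [0.5417 0.1288] [ 0.5846 -0.0542] len 0.2199
{'yaw': 0.1361, 'xmax': 0.7013, 'xmin': 0.6678, 'ymid': -0.0268, 'len': 0.2496}
```

>>> play_rows(steps=[{"gripper":-1,"slide":[-3,-0.4,0],"turn":0},{"gripper":-1,"slide":[-6.5,-0.8,0.5],"turn":0},{"gripper":-1,"slide":[-9,-0.8,3],"turn":0},{"gripper":-1,"slide":[-9,3,4],"turn":0},{"gripper":-1,"slide":[-9,7.5,4],"turn":0},{"gripper":-1,"slide":[-9,12,4],"turn":0},{"gripper":-1,"slide":[-9,16,4],"turn":0},{"gripper":-1,"slide":[-7.5,16.8,4],"turn":0}])

```text
time_s: 12.3
position: [0.4952, 0.1269, 0.0704]
orientation: [0.654, 0.756, 0.001, -0.0]
contact_force: [-0.6, -0.6, 1.1]
gripper_width: 0.001
finger_force: 0.0
```

>>> play_rows(steps=[{"gripper":-1,"slide":[0,0,-1.5],"turn":0},{"gripper":-1,"slide":[0,0,-3],"turn":0},{"gripper":-1,"slide":[0,0,-4],"turn":0},{"gripper":-1,"slide":[0.5,0.07,-4],"turn":0},{"gripper":-1,"slide":[1.0,0.14,-4],"turn":0},{"gripper":-1,"slide":[1.5,0.21,-4],"turn":0},{"gripper":-1,"slide":[1.8,0.25,-4],"turn":0},{"gripper":-1,"slide":[2.1,0.3,-4],"turn":0}])

```text
time_s: 13.1
position: [0.5177, 0.1261, 0.0307]
orientation: [0.656, 0.755, 0.0, 0.0]
contact_force: [0.6, 0.3, -0.4]
gripper_width: -0.002
finger_force: 0.0
```

>>> play_rows(steps=[{"gripper":-1,"slide":[0.2,0.03,-0.1],"turn":0},{"gripper":-1,"slide":[0.4,0.05,-0.2],"turn":0},{"gripper":-1,"slide":[0.6,0.08,-0.2],"turn":0},{"gripper":-1,"slide":[0.75,0.1,-0.2],"turn":0},{"gripper":-1,"slide":[0.9,0.12,-0.2],"turn":0},{"gripper":-1,"slide":[1.0,0.13,-0.16],"turn":0},{"gripper":-1,"slide":[1.1,0.14,-0.12],"turn":0},{"gripper":-1,"slide":[1.2,0.16,-0.08],"turn":0}])

```text
time_s: 13.9
position: [0.5286, 0.1276, 0.0292]
orientation: [0.656, 0.755, -0.001, -0.0]
contact_force: [-2.8, -1.5, -0.7]
gripper_width: -0.001
finger_force: 1.6
```

>>> play_rows(steps=[{"gripper":-1,"slide":[0.1,0.01,0],"turn":0},{"gripper":-1,"slide":[0.2,0.03,0],"turn":0},{"gripper":-1,"slide":[0.3,0.04,0.01],"turn":0},{"gripper":-1,"slide":[0.4,0.05,0.02],"turn":0},{"gripper":-1,"slide":[0.5,0.07,0.03],"turn":0},{"gripper":-1,"slide":[0.6,0.08,0.03],"turn":0},{"gripper":-1,"slide":[0.7,0.1,0.03],"turn":0},{"gripper":-1,"slide":[0.8,0.11,0.03],"turn":0}])

```text
time_s: 14.7
position: [0.5349, 0.1294, 0.029]
orientation: [0.656, 0.755, -0.002, -0.002]
contact_force: [-9.8, 2.2, 4.0]
gripper_width: 0.001
finger_force: 5.0
```

>>> play_rows(steps=[{"gripper":-1,"slide":[0.1,0.01,0.04],"turn":0},{"gripper":-1,"slide":[0.25,0.03,0.05],"turn":0},{"gripper":-1,"slide":[0.4,0.05,0.05],"turn":0},{"gripper":-1,"slide":[0.55,0.07,0.06],"turn":0},{"gripper":-1,"slide":[0.7,0.09,0.06],"turn":0},{"gripper":-1,"slide":[0.85,0.11,0.06],"turn":0},{"gripper":-1,"slide":[0.95,0.13,0.06],"turn":0},{"gripper":-1,"slide":[1.0,0.14,0.06],"turn":0}])

```text
time_s: 15.5
position: [0.5449, 0.1308, 0.0291]
orientation: [0.656, 0.755, -0.002, -0.002]
contact_force: [-8.9, 2.2, 1.1]
gripper_width: 0.001
finger_force: 4.1
```

```bash
python3 st.py
```

```text
slew 0.01 FL [-8.1 73.5] FR [ -6.5 -96.5] unit [-52.3 -11.9] rear L/R world [0.5576 0.1319] [ 0.585  -0.0541] len 0.2199
{'yaw': 0.1353, 'xmax': 0.7014, 'xmin': 0.6684, 'ymid': -0.0263, 'len': 0.2492}
```

>>> play_rows(steps=[{"gripper":-1,"slide":[0.1,0.01,0],"turn":0},{"gripper":-1,"slide":[0.2,0.03,0],"turn":0},{"gripper":-1,"slide":[0.3,0.04,0],"turn":0},{"gripper":-1,"slide":[0.4,0.05,0],"turn":0},{"gripper":-1,"slide":[0.45,0.06,0],"turn":0},{"gripper":-1,"slide":[0.5,0.07,0],"turn":0},{"gripper":-1,"slide":[0.55,0.07,0],"turn":0},{"gripper":-1,"slide":[0.55,0.07,0],"turn":0}])

```text
time_s: 16.35
position: [0.5504, 0.1316, 0.0291]
orientation: [0.656, 0.755, -0.002, -0.002]
contact_force: [-7.9, 2.3, 1.1]
gripper_width: 0.0
finger_force: 3.9
```

>>> play_rows(steps=[{"gripper":-1,"slide":[0.02,0,0],"turn":0},{"gripper":-1,"slide":[0.04,0.01,0],"turn":0},{"gripper":-1,"slide":[0.06,0.01,0],"turn":0},{"gripper":-1,"slide":[0.08,0.01,0],"turn":0},{"gripper":-1,"slide":[0.1,0.01,0],"turn":0},{"gripper":-1,"slide":[0.1,0.01,0],"turn":0},{"gripper":-1,"slide":[0.1,0.01,0],"turn":0},{"gripper":-1,"slide":[0.1,0.01,0],"turn":0}])

```text
time_s: 17.15
position: [0.5514, 0.1317, 0.0291]
orientation: [0.656, 0.755, -0.002, -0.002]
contact_force: [-8.1, 2.5, 0.5]
gripper_width: 0.003
finger_force: 4.0
```

```bash
python3 st.py
```

```text
slew -0.003 FL [33.1 84.6] FR [ 32.6 -85.4] unit [-12.1  -0.3] rear L/R world [0.5969 0.1496] [ 0.622  -0.0367] len 0.2494
```

>>> play_rows(steps=[{"gripper":-1,"slide":[0.02,0,0],"turn":0},{"gripper":-1,"slide":[0.04,0.01,0],"turn":0},{"gripper":-1,"slide":[0.06,0.01,0],"turn":0},{"gripper":-1,"slide":[0.08,0.01,0],"turn":0},{"gripper":-1,"slide":[0.09,0.01,0],"turn":0},{"gripper":-1,"slide":[0.1,0.01,0],"turn":0},{"gripper":-1,"slide":[0.1,0.01,0],"turn":0},{"gripper":-1,"slide":[0.1,0.01,0],"turn":0}])

```text
time_s: 18.0
position: [0.5523, 0.1318, 0.0291]
orientation: [0.656, 0.755, -0.002, -0.002]
contact_force: [-9.0, 2.8, 0.6]
gripper_width: 0.002
finger_force: 4.0
```

>>> play_rows(steps=[{"gripper":-1,"slide":[0.02,0,0],"turn":0},{"gripper":-1,"slide":[0.04,0.01,0],"turn":0},{"gripper":-1,"slide":[0.06,0.01,0],"turn":0},{"gripper":-1,"slide":[0.08,0.01,0],"turn":0},{"gripper":-1,"slide":[0.09,0.01,0],"turn":0},{"gripper":-1,"slide":[0.1,0.01,0],"turn":0},{"gripper":-1,"slide":[0.1,0.01,0],"turn":0},{"gripper":-1,"slide":[0.1,0.01,0],"turn":0}])

```text
time_s: 18.8
position: [0.5525, 0.1319, 0.0291]
orientation: [0.656, 0.755, -0.002, -0.003]
contact_force: [-13.8, 1.6, 4.1]
gripper_width: 0.001
finger_force: 6.4
```

>>> play_rows(steps=[{"gripper":-1,"slide":[-2.5,-0.3,0],"turn":0},{"gripper":-1,"slide":[-6,-0.7,0.5],"turn":0},{"gripper":-1,"slide":[-6.5,-2,4],"turn":0},{"gripper":-1,"slide":[-6.5,-6,4],"turn":0},{"gripper":-1,"slide":[-6.5,-10.5,4],"turn":0},{"gripper":-1,"slide":[-6.5,-15,4],"turn":0},{"gripper":-1,"slide":[-4.5,-18.4,4],"turn":0},{"gripper":-1,"slide":[-2,-18.4,4],"turn":0}])

```text
time_s: 19.6
position: [0.5359, -0.0568, 0.0709]
orientation: [0.658, 0.753, -0.0, 0.001]
contact_force: [0.5, -0.4, 0.5]
gripper_width: 0.001
finger_force: 0.0
```

>>> play_rows(steps=[{"gripper":-1,"slide":[0,0,-1.5],"turn":0},{"gripper":-1,"slide":[0,0,-3],"turn":0},{"gripper":-1,"slide":[0,0,-4.1],"turn":0},{"gripper":-1,"slide":[0.5,0.07,-4.1],"turn":0},{"gripper":-1,"slide":[1.0,0.14,-4.1],"turn":0},{"gripper":-1,"slide":[1.5,0.21,-4.1],"turn":0},{"gripper":-1,"slide":[1.9,0.25,-4.1],"turn":0},{"gripper":-1,"slide":[2.2,0.3,-4.1],"turn":0}])

```text
time_s: 20.4
position: [0.5583, -0.0497, 0.0299]
orientation: [0.656, 0.755, 0.0, 0.0]
contact_force: [-0.1, -0.1, -0.2]
gripper_width: 0.002
finger_force: 0.0
```

>>> play_rows(steps=[{"gripper":-1,"slide":[0.2,0.03,-0.1],"turn":0},{"gripper":-1,"slide":[0.4,0.05,-0.1],"turn":0},{"gripper":-1,"slide":[0.6,0.08,-0.1],"turn":0},{"gripper":-1,"slide":[0.8,0.1,-0.1],"turn":0},{"gripper":-1,"slide":[0.95,0.12,-0.1],"turn":0},{"gripper":-1,"slide":[1.05,0.13,-0.08],"turn":0},{"gripper":-1,"slide":[1.15,0.14,-0.06],"turn":0},{"gripper":-1,"slide":[1.25,0.15,-0.04],"turn":0}])

```text
time_s: 21.2
position: [0.5701, -0.0483, 0.0289]
orientation: [0.656, 0.755, 0.0, 0.0]
contact_force: [-0.5, 0.1, -0.5]
gripper_width: -0.001
finger_force: 0.0
```

>>> play_rows(steps=[{"gripper":-1,"slide":[0.05,0,0],"turn":0},{"gripper":-1,"slide":[0.1,0.01,0],"turn":0},{"gripper":-1,"slide":[0.15,0.01,0],"turn":0},{"gripper":-1,"slide":[0.2,0.02,0],"turn":0},{"gripper":-1,"slide":[0.25,0.02,0],"turn":0},{"gripper":-1,"slide":[0.25,0.02,0.01],"turn":0},{"gripper":-1,"slide":[0.25,0.02,0.02],"turn":0},{"gripper":-1,"slide":[0.25,0.02,0.03],"turn":0}])

```text
time_s: 22.0
position: [0.5715, -0.0481, 0.0289]
orientation: [0.656, 0.755, -0.001, -0.001]
contact_force: [-5.9, -0.9, 2.3]
gripper_width: -0.0
finger_force: 3.0
```

>>> play_rows(steps=[{"gripper":-1,"slide":[0.05,0.01,0.01],"turn":0},{"gripper":-1,"slide":[0.1,0.02,0.02],"turn":0},{"gripper":-1,"slide":[0.15,0.02,0.03],"turn":0},{"gripper":-1,"slide":[0.2,0.03,0.03],"turn":0},{"gripper":-1,"slide":[0.25,0.03,0.04],"turn":0},{"gripper":-1,"slide":[0.3,0.04,0.04],"turn":0},{"gripper":-1,"slide":[0.35,0.05,0.04],"turn":0},{"gripper":-1,"slide":[0.35,0.05,0.04],"turn":0}])

```text
time_s: 22.8
position: [0.5743, -0.0483, 0.0289]
orientation: [0.656, 0.755, -0.002, -0.002]
contact_force: [-9.8, -3.3, 3.7]
gripper_width: 0.001
finger_force: 4.8
```

>>> play_rows(steps=[{"gripper":-1,"slide":[0.03,0,0],"turn":0},{"gripper":-1,"slide":[0.06,0.01,0],"turn":0},{"gripper":-1,"slide":[0.09,0.01,0],"turn":0},{"gripper":-1,"slide":[0.11,0.01,0],"turn":0},{"gripper":-1,"slide":[0.13,0.02,0],"turn":0},{"gripper":-1,"slide":[0.15,0.02,0],"turn":0},{"gripper":-1,"slide":[0.15,0.02,0],"turn":0},{"gripper":-1,"slide":[0.15,0.02,0],"turn":0}])

```text
time_s: 23.6
position: [0.5757, -0.0482, 0.0289]
orientation: [0.656, 0.755, -0.002, -0.002]
contact_force: [-9.8, -2.7, 3.2]
gripper_width: 0.001
finger_force: 4.9
```

>>> play_rows(steps=[{"gripper":-1,"slide":[0.02,0,0.01],"turn":0},{"gripper":-1,"slide":[0.04,0.01,0.02],"turn":0},{"gripper":-1,"slide":[0.06,0.01,0.03],"turn":0},{"gripper":-1,"slide":[0.08,0.01,0.03],"turn":0},{"gripper":-1,"slide":[0.1,0.01,0.03],"turn":0},{"gripper":-1,"slide":[0.1,0.01,0.03],"turn":0},{"gripper":-1,"slide":[0.1,0.01,0.03],"turn":0},{"gripper":-1,"slide":[0.1,0.01,0.03],"turn":0}])

```text
time_s: 24.4
position: [0.5767, -0.0482, 0.029]
orientation: [0.656, 0.755, -0.002, -0.002]
contact_force: [-8.6, -3.6, 1.5]
gripper_width: 0.001
finger_force: 4.4
```

>>> play_rows(steps=[{"gripper":-1,"slide":[0.02,0,0],"turn":0},{"gripper":-1,"slide":[0.04,0.01,0],"turn":0},{"gripper":-1,"slide":[0.06,0.01,0],"turn":0},{"gripper":-1,"slide":[0.08,0.01,0],"turn":0},{"gripper":-1,"slide":[0.09,0.01,0],"turn":0},{"gripper":-1,"slide":[0.09,0.01,0],"turn":0},{"gripper":-1,"slide":[0.09,0.01,0],"turn":0},{"gripper":-1,"slide":[0.09,0.01,0],"turn":0}])

```text
time_s: 25.2
position: [0.5775, -0.0481, 0.0289]
orientation: [0.656, 0.755, -0.002, -0.002]
contact_force: [-7.6, -3.7, 1.4]
gripper_width: -0.002
finger_force: 4.5
```

>>> play_rows(steps=[{"gripper":-1,"slide":[0.02,0,0],"turn":0},{"gripper":-1,"slide":[0.04,0.01,0],"turn":0},{"gripper":-1,"slide":[0.06,0.01,0],"turn":0},{"gripper":-1,"slide":[0.08,0.01,0],"turn":0},{"gripper":-1,"slide":[0.09,0.01,0],"turn":0},{"gripper":-1,"slide":[0.09,0.01,0],"turn":0},{"gripper":-1,"slide":[0.09,0.01,0],"turn":0},{"gripper":-1,"slide":[0.09,0.01,0],"turn":0}])

```text
time_s: 26.0
position: [0.5777, -0.0481, 0.0289]
orientation: [0.656, 0.754, -0.003, -0.002]
contact_force: [-13.2, -4.6, 4.0]
gripper_width: -0.004
finger_force: 6.7
```

>>> play_rows(steps=[{"gripper":-1,"slide":[-1,-0.1,0],"turn":0},{"gripper":-1,"slide":[-3,-0.4,0],"turn":0},{"gripper":-1,"slide":[-6.5,-0.8,0.5],"turn":0},{"gripper":-1,"slide":[-9,-0.8,4],"turn":0},{"gripper":-1,"slide":[-9,-0.8,6],"turn":0},{"gripper":-1,"slide":[-9,-0.8,6],"turn":0},{"gripper":-1,"slide":[-9,-0.8,6],"turn":0},{"gripper":-1,"slide":[-9,-0.8,6],"turn":0}])

```text
time_s: 26.8
position: [0.4899, -0.0549, 0.0886]
orientation: [0.656, 0.755, -0.0, -0.001]
contact_force: [-0.9, -0.3, -0.9]
gripper_width: 0.002
finger_force: 0.0
```

```bash
sed -i "s/m=(ok&(z>.030)&(z<.038))/g=f['p'].mean(-1); m=(ok\&(z>.030)\&(z<.038)\&((g<195)|(P[...,0]<.60)))/" frames.py; python3 st.py; python3 - <<'E'
from meas import *
p,d,m=snap('scene')
P=pts(d,m);z=P[...,2]
w=(d>0)&(P[...,0]>.45)&(P[...,0]<.62)&(P[...,1]<-.085)&(P[...,1]>-.17)&(z>.068)&(z<.09)
q=P[w];print(len(q),q.mean(0).round(4),q.min(0).round(3),q.max(0).round(3))
cv2.imwrite('pics/c2.png',cv2.resize(p[170:290,200:340,::-1],(700,600),interpolation=cv2.INTER_CUBIC))
E
```

```text
slew -0.005 FL [-0.  89.8] FR [ -0.9 -80.2] unit [-45.4   5. ] rear L/R world [0.5633 0.1504] [ 0.5881 -0.036 ] len 0.1831

29 [ 0.5298 -0.1094  0.0799] [ 0.52  -0.116  0.071] [ 0.536 -0.103  0.086]
```

View pics/c2.png

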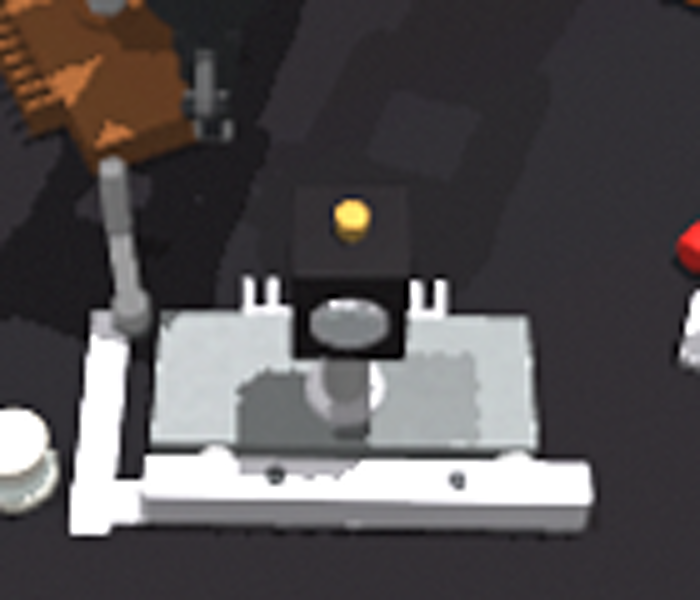

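The crop shows the front face against both buttons, at (210,450) and (515,455), with the latch still open and its peg at (113,165). I'll give the left side a light confirming press.

>>> play_rows(steps=[{"gripper":-1,"slide":[0,4.5,0],"turn":0},{"gripper":-1,"slide":[0,9,0],"turn":0},{"gripper":-1,"slide":[0,13.5,0],"turn":0},{"gripper":-1,"slide":[0,18.2,0],"turn":0},{"gripper":-1,"slide":[2,18.2,-3],"turn":0},{"gripper":-1,"slide":[3.5,18.3,-5.9],"turn":0},{"gripper":-1,"slide":[4.5,18.4,-5.9],"turn":0},{"gripper":-1,"slide":[5.1,18.5,-5.9],"turn":0}])

```text
time_s: 27.7
position: [0.541, 0.13, 0.0288]
orientation: [0.656, 0.755, -0.001, -0.001]
contact_force: [-0.5, 0.2, 0.4]
gripper_width: -0.001
finger_force: 0.0
```

>>> play_rows(steps=[{"gripper":-1,"slide":[0.2,0.03,0],"turn":0},{"gripper":-1,"slide":[0.4,0.05,0],"turn":0},{"gripper":-1,"slide":[0.6,0.08,0],"turn":0},{"gripper":-1,"slide":[0.75,0.1,0],"turn":0},{"gripper":-1,"slide":[0.85,0.11,0],"turn":0},{"gripper":-1,"slide":[0.9,0.12,0],"turn":0},{"gripper":-1,"slide":[0.9,0.12,0],"turn":0},{"gripper":-1,"slide":[0.9,0.12,0],"turn":0}])

```text
time_s: 28.5
position: [0.5502, 0.1311, 0.0309]
orientation: [0.656, 0.755, -0.0, 0.0]
contact_force: [-0.5, -0.0, -0.7]
gripper_width: -0.003
finger_force: 0.0
```

>>> play_rows(steps=[{"gripper":-1,"slide":[0.04,0,-0.05],"turn":0},{"gripper":-1,"slide":[0.08,0.01,-0.1],"turn":0},{"gripper":-1,"slide":[0.12,0.02,-0.1],"turn":0},{"gripper":-1,"slide":[0.16,0.02,-0.1],"turn":0},{"gripper":-1,"slide":[0.2,0.03,-0.1],"turn":0},{"gripper":-1,"slide":[0.22,0.03,-0.1],"turn":0},{"gripper":-1,"slide":[0.22,0.03,-0.1],"turn":0},{"gripper":-1,"slide":[0.22,0.03,-0.1],"turn":0}])

```text
time_s: 29.3
position: [0.5523, 0.1314, 0.0298]
orientation: [0.656, 0.755, -0.0, -0.0]
contact_force: [-2.6, -0.8, -0.3]
gripper_width: -0.001
finger_force: 1.1
```

>>> play_rows(steps=[{"gripper":-1,"slide":[0.02,0,0],"turn":0},{"gripper":-1,"slide":[0.04,0.01,0],"turn":0},{"gripper":-1,"slide":[0.06,0.01,0],"turn":0},{"gripper":-1,"slide":[0.08,0.01,0.01],"turn":0},{"gripper":-1,"slide":[0.1,0.01,0.02],"turn":0},{"gripper":-1,"slide":[0.1,0.01,0.03],"turn":0},{"gripper":-1,"slide":[0.1,0.01,0.03],"turn":0},{"gripper":-1,"slide":[0.1,0.01,0.03],"turn":0}])

```text
time_s: 30.1
position: [0.5525, 0.1314, 0.0298]
orientation: [0.656, 0.755, -0.001, -0.001]
contact_force: [-7.0, -1.4, 1.7]
gripper_width: 0.0
finger_force: 3.5
```

>>> play_rows(steps=[{"gripper":-1,"slide":[-2,-0.3,0],"turn":0},{"gripper":-1,"slide":[-6,-0.8,1],"turn":0},{"gripper":-1,"slide":[-7,-3,5],"turn":0},{"gripper":-1,"slide":[-7,-7,8],"turn":0},{"gripper":0.2,"slide":[-7,-11.5,10],"turn":0},{"gripper":0.2,"slide":[-7,-16,10],"turn":0},{"gripper":0.2,"slide":[-5,-20.5,10],"turn":0},{"gripper":0.2,"slide":[-2.4,-24.3,10],"turn":0}])

```text
time_s: 30.9
position: [0.5301, -0.114, 0.1312]
orientation: [0.656, 0.754, 0.001, 0.001]
contact_force: [0.6, -0.1, 0.3]
gripper_width: 0.601
finger_force: 0.0
```

>>> play_rows(steps=[{"gripper":0.2,"slide":[0,0,0],"turn":0},{"gripper":0.2,"slide":[0,0,0],"turn":0},{"gripper":0.2,"slide":[0,0,0],"turn":0},{"gripper":0.2,"slide":[0,0,0],"turn":0},{"gripper":0.2,"slide":[0,0,0],"turn":0},{"gripper":0.2,"slide":[0,0,0],"turn":0},{"gripper":0.2,"slide":[0,0,0],"turn":0},{"gripper":0.2,"slide":[0,0,0],"turn":0}])

```text
time_s: 31.7
position: [0.5295, -0.1113, 0.1303]
orientation: [0.656, 0.755, 0.0, 0.0]
contact_force: [-0.3, 0.3, 0.7]
gripper_width: 0.596
finger_force: 0.0
```

```bash
python3 - <<'E'
from meas import *
o=get_obs(); p,d=camera('wrist'); m=camera_model('wrist')
print(o['position'].round(4),o['gripper_width'])
T=np.array(m['T_tool_cam']); from scipy.spatial.transform import Rotation as R
v,u=np.mgrid[0:384,0:512]; c=np.stack([(u-m['cx'])/m['fx']*d,(v-m['cy'])/m['fy']*d,d],-1)
W=(c@T[:3,:3].T+T[:3,3])@R.from_quat(o['orientation']).as_matrix().T+o['position']
z=W[...,2]; w=(d>0)&(z>.074)&(z<.09)&(abs(W[...,0]-.53)<.03)&(abs(W[...,1]+.11)<.03)
q=W[w]; print(len(q), q.mean(0).round(4),q.min(0).round(4),q.max(0).round(4)) if len(q) else print('none')
cv2.imwrite('pics/w.png',p[...,::-1])
E
```

```text
[ 0.5295 -0.1113  0.1303] 0.5962733502499309
605 [ 0.5267 -0.1094  0.0811] [ 0.5192 -0.1182  0.0741] [ 0.5345 -0.1028  0.0837]
```

View pics/w.png

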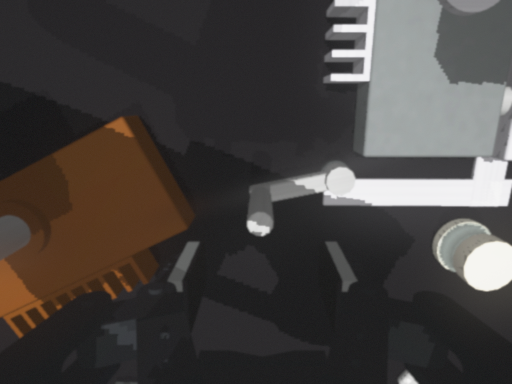

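The wrist view shows the peg at (260,222), between the fingers at (183,265) and (340,265), and the brown look-alike is clear of them. I'll descend and grip.

>>> play_rows(steps=[{"gripper":0.2,"slide":[-0.25,0.18,-1.5],"turn":0},{"gripper":0.2,"slide":[-0.25,0.18,-4],"turn":0},{"gripper":0.2,"slide":[-0.25,0.18,-6.5],"turn":0},{"gripper":0.2,"slide":[-0.25,0.18,-7.9],"turn":0},{"gripper":-1,"slide":[-0.25,0.18,-7.9],"turn":0},{"gripper":-1,"slide":[-0.25,0.18,-7.9],"turn":0},{"gripper":-1,"slide":[-0.25,0.18,-7.9],"turn":0},{"gripper":-1,"slide":[-0.25,0.18,-7.9],"turn":0}], grip_force=20)

```text
time_s: 32.55
position: [0.5281, -0.1099, 0.0527]
orientation: [0.656, 0.755, 0.001, 0.001]
contact_force: [2.0, 0.8, -0.2]
gripper_width: 0.179
finger_force: 21.0
```

```bash
python3 - <<'E'
from h import *
piv=np.array([.5844,-.0902]); o=get_obs(); p=o['position'][:2]; d=p-piv
a=np.arctan2(*d[::-1])%(2*np.pi); r=.06; y=np.pi/2+.137
print(p,np.hypot(*d),'dog',a-y)
for t in np.linspace(a,y,15): print(np.round(((piv+r*np.array([np.cos(t),np.sin(t)]))-(piv+r*d/np.hypot(*d)))*100,2), round(t-y,2))
E
```

```text
[ 0.52805918 -0.10986354] 0.05967363895807125 dog 1.7695892957231352
[0. 0.] 1.77
[-0.2   0.73] 1.64
[-0.31  1.48] 1.52
[-0.33  2.24] 1.39
[-0.25  2.99] 1.26
[-0.07  3.73] 1.14
[0.19 4.44] 1.01
[0.55 5.11] 0.88
[0.98 5.73] 0.76
[1.49 6.29] 0.63
[2.07 6.78] 0.51
[2.7 7.2] 0.38
[3.38 7.53] 0.25
[4.1  7.77] 0.13
[4.85 7.92] 0.0
```

>>> play_rows(steps=[{"gripper":-1,"slide":[-0.2,0.73,0],"turn":0},{"gripper":-1,"slide":[-0.3,1.48,0],"turn":0},{"gripper":-1,"slide":[-0.33,2.24,0],"turn":0},{"gripper":-1,"slide":[-0.25,3,0],"turn":0},{"gripper":-1,"slide":[-0.07,3.73,0],"turn":0},{"gripper":-1,"slide":[0.2,4.44,0],"turn":0},{"gripper":-1,"slide":[0.37,4.8,0],"turn":0},{"gripper":-1,"slide":[0.55,5.1,0],"turn":0}])

```text
time_s: 33.35
position: [0.53, -0.057, 0.0524]
orientation: [0.656, 0.755, -0.002, -0.003]
contact_force: [-22.4, 5.2, 20.3]
gripper_width: 0.182
finger_force: 23.9
```

>>> play_rows(steps=[{"gripper":-1,"slide":[-0.2,0.05,0],"turn":0},{"gripper":-1,"slide":[-0.4,0.1,0],"turn":0},{"gripper":-1,"slide":[-0.4,0.1,0],"turn":0},{"gripper":-1,"slide":[-0.4,0.1,0],"turn":0},{"gripper":-1,"slide":[-0.4,0.1,0],"turn":0},{"gripper":-1,"slide":[-0.4,0.1,0],"turn":0},{"gripper":-1,"slide":[-0.4,0.1,0],"turn":0},{"gripper":-1,"slide":[-0.4,0.1,0],"turn":0}])

```text
time_s: 34.15
position: [0.5295, -0.0574, 0.0524]
orientation: [0.656, 0.755, 0.001, 0.001]
contact_force: [4.8, -0.1, 5.6]
gripper_width: 0.177
finger_force: 21.6
```

```bash
python3 - <<'E'
from meas import *
for n in ['scene','wrist']:
    o=get_obs(); p,d=camera(n); m=camera_model(n)
    if n=='scene':
        W=pts(d,m); im=p[160:290,190:340]
    else:
        T=np.array(m['T_tool_cam']); from scipy.spatial.transform import Rotation as R
        v,u=np.mgrid[0:384,0:512]; c=np.stack([(u-m['cx'])/m['fx']*d,(v-m['cy'])/m['fy']*d,d],-1)
        W=(c@T[:3,:3].T+T[:3,3])@R.from_quat(o['orientation']).as_matrix().T+o['position']; im2=p
    z=W[...,2]; w=(d>0)&(z>.0)&(z<.06)&(np.hypot(W[...,0]-.583,W[...,1]+.089)<.02)
    for lo in np.arange(.0,.06,.006):
        q=W[w&(z>=lo)&(z<lo+.006)]
        if len(q)>3: print(n,round(lo,3),len(q),q.mean(0).round(4),q.min(0).round(3),q.max(0).round(3))
cv2.imwrite('pics/j.png',np.hstack([cv2.resize(im,(346,300)),cv2.resize(im2,(400,300))])[...,::-1])
E
```

```text
scene 0.0 39 [ 0.5912 -0.0901  0.0034] [ 0.574 -0.108  0.   ] [ 0.601 -0.074  0.006]
scene 0.006 18 [ 0.5886 -0.0913  0.0086] [ 0.567 -0.109  0.006] [ 0.602 -0.078  0.012]
scene 0.012 7 [ 0.5811 -0.085   0.0147] [ 0.567 -0.097  0.012] [ 0.594 -0.077  0.018]
scene 0.018 22 [ 0.5821 -0.0857  0.0212] [ 0.566 -0.096  0.018] [ 0.594 -0.077  0.024]
scene 0.024 32 [ 0.5833 -0.0903  0.0263] [ 0.568 -0.1    0.024] [ 0.594 -0.079  0.029]
wrist 0.0 531 [ 0.5853 -0.0779  0.0014] [ 0.567 -0.088  0.   ] [ 0.602 -0.069  0.006]
wrist 0.006 124 [ 0.5824 -0.0801  0.0091] [ 0.569 -0.085  0.006] [ 0.594 -0.076  0.012]
wrist 0.012 135 [ 0.5787 -0.0792  0.0152] [ 0.568 -0.081  0.012] [ 0.589 -0.076  0.018]
wrist 0.018 286 [ 0.5743 -0.0805  0.0201] [ 0.567 -0.085  0.018] [ 0.585 -0.076  0.024]
wrist 0.024 32 [ 0.5786 -0.0818  0.0248] [ 0.576 -0.083  0.024] [ 0.581 -0.08   0.026]
```

View pics/j.png

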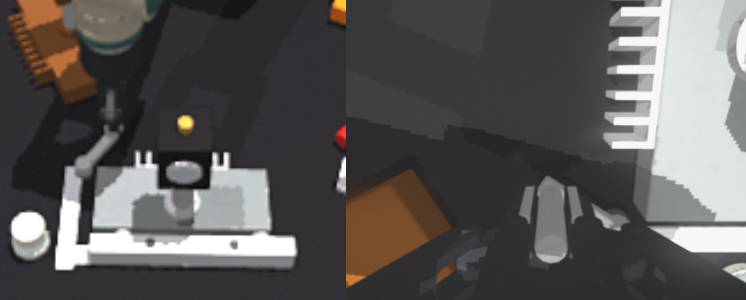

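>>> play_rows(steps=[{"gripper":-1,"slide":[0.2,0.3,0],"turn":0},{"gripper":-1,"slide":[0.4,0.6,0],"turn":0},{"gripper":-1,"slide":[0.6,0.85,0],"turn":0},{"gripper":-1,"slide":[0.85,1.1,0],"turn":0},{"gripper":-1,"slide":[1.1,1.32,0],"turn":0},{"gripper":-1,"slide":[1.4,1.57,0],"turn":0},{"gripper":-1,"slide":[1.8,1.87,0],"turn":0},{"gripper":-1,"slide":[1.8,1.87,0],"turn":0}])

```text
time_s: 35.05
position: [0.5449, -0.0365, 0.0516]
orientation: [0.656, 0.755, -0.0, -0.003]
contact_force: [-9.6, 8.7, 13.5]
gripper_width: 0.179
finger_force: 22.4
```

>>> play_rows(steps=[{"gripper":-1,"slide":[-0.2,0.2,0.1],"turn":0},{"gripper":-1,"slide":[0.1,0.45,0.1],"turn":0},{"gripper":-1,"slide":[0.4,0.65,0.1],"turn":0},{"gripper":-1,"slide":[0.75,0.85,0.1],"turn":0},{"gripper":-1,"slide":[1.1,1.0,0.1],"turn":0},{"gripper":-1,"slide":[1.5,1.15,0.1],"turn":0},{"gripper":-1,"slide":[1.5,1.15,0.1],"turn":0},{"gripper":-1,"slide":[1.5,1.15,0.1],"turn":0}])

```text
time_s: 35.85
position: [0.5608, -0.0259, 0.0515]
orientation: [0.656, 0.755, 0.0, -0.002]
contact_force: [-3.1, 4.4, 1.8]
gripper_width: 0.176
finger_force: 21.2
```

>>> play_rows(steps=[{"gripper":-1,"slide":[0.1,0.15,0],"turn":0},{"gripper":-1,"slide":[0.3,0.22,0],"turn":0},{"gripper":-1,"slide":[0.5,0.27,0],"turn":0},{"gripper":-1,"slide":[0.7,0.31,0],"turn":0},{"gripper":-1,"slide":[0.9,0.34,0],"turn":0},{"gripper":-1,"slide":[1.05,0.36,0],"turn":0},{"gripper":-1,"slide":[1.05,0.36,0],"turn":0},{"gripper":-1,"slide":[1.05,0.36,0],"turn":0}])

```text
time_s: 36.65
position: [0.5712, -0.0226, 0.0515]
orientation: [0.656, 0.755, -0.0, -0.002]
contact_force: [-5.0, 4.8, 2.0]
gripper_width: 0.178
finger_force: 21.2
```

>>> play_rows(steps=[{"gripper":-1,"slide":[0.1,0.04,0],"turn":0},{"gripper":-1,"slide":[0.2,0.06,0],"turn":0},{"gripper":-1,"slide":[0.3,0.07,0],"turn":0},{"gripper":-1,"slide":[0.4,0.08,0],"turn":0},{"gripper":-1,"slide":[0.4,0.08,0],"turn":0},{"gripper":-1,"slide":[0.4,0.08,0],"turn":0},{"gripper":-1,"slide":[0.4,0.08,0],"turn":0},{"gripper":-1,"slide":[0.4,0.08,0],"turn":0}])

```text
time_s: 37.45
position: [0.5752, -0.0219, 0.0515]
orientation: [0.656, 0.755, -0.0, -0.002]
contact_force: [-4.9, 4.6, 1.7]
gripper_width: 0.181
finger_force: 21.2
```

>>> play_rows(steps=[{"gripper":-1,"slide":[0.05,0.01,0],"turn":0},{"gripper":-1,"slide":[0.1,0.01,0],"turn":0},{"gripper":-1,"slide":[0.15,0.02,0],"turn":0},{"gripper":-1,"slide":[0.15,0.02,0],"turn":0},{"gripper":-1,"slide":[0.15,0.02,0],"turn":0},{"gripper":-1,"slide":[0.15,0.02,0],"turn":0},{"gripper":-1,"slide":[0.15,0.02,0],"turn":0},{"gripper":-1,"slide":[0.15,0.02,0],"turn":0}])

```text
time_s: 38.25
position: [0.5753, -0.0218, 0.0514]
orientation: [0.656, 0.755, -0.001, -0.003]
contact_force: [-13.7, 4.2, 7.3]
gripper_width: 0.178
finger_force: 22.0
```

>>> play_rows(steps=[{"gripper":-1,"slide":[-0.15,-0.02,0],"turn":0},{"gripper":-0.3,"slide":[-0.15,-0.05,0],"turn":0},{"gripper":-0.3,"slide":[-0.15,-0.05,0],"turn":0},{"gripper":-0.3,"slide":[-0.15,-0.05,0],"turn":0},{"gripper":-0.3,"slide":[-0.15,-0.05,0],"turn":0},{"gripper":-0.3,"slide":[-0.1,-0.3,0],"turn":0},{"gripper":-0.3,"slide":[-0.1,-0.6,0],"turn":0},{"gripper":-0.3,"slide":[-0.1,-0.9,0],"turn":0}])

```text
time_s: 39.05
position: [0.5766, -0.0322, 0.0522]
orientation: [0.656, 0.755, 0.0, 0.0]
contact_force: [-0.2, -0.1, -0.2]
gripper_width: 0.351
finger_force: 0.0
```

>>> play_rows(steps=[{"gripper":-0.3,"slide":[0,0,0.5],"turn":0},{"gripper":-0.3,"slide":[0,0,1.5],"turn":0},{"gripper":-0.3,"slide":[0,0,3],"turn":0},{"gripper":-0.3,"slide":[0,0,4.5],"turn":0},{"gripper":-0.3,"slide":[0,0,6.5],"turn":0},{"gripper":-0.3,"slide":[-3,-0.4,7.5],"turn":0},{"gripper":-0.3,"slide":[-7,-0.4,8],"turn":0},{"gripper":-0.3,"slide":[-10,-0.4,8],"turn":0}])

```text
time_s: 39.85
position: [0.4757, -0.036, 0.1345]
orientation: [0.656, 0.755, 0.001, 0.001]
contact_force: [-0.2, 0.1, 0.4]
gripper_width: 0.352
finger_force: 0.0
```

```bash
python3 st.py; python3 - <<'E'
from meas import *
p,d,m=snap('scene')
P=pts(d,m);z=P[...,2]
w=(d>0)&(P[...,0]>.54)&(P[...,0]<.62)&(P[...,1]<-.005)&(P[...,1]>-.06)&(z>.055)&(z<.09)
q=P[w];print(len(q),q.mean(0).round(4),q.min(0).round(3),q.max(0).round(3))
cv2.imwrite('pics/f.png',cv2.resize(p[170:290,200:340,::-1],(700,600),interpolation=cv2.INTER_CUBIC))
E
```

```text
slew -0.006 FL [ 0.2 97.2] FR [ -0.8 -72.8] unit [-45.3  12.4] rear L/R world [0.5625 0.1578] [ 0.5871 -0.0286] len 0.1706

46 [ 0.5788 -0.0301  0.074 ] [ 0.567 -0.037  0.055] [ 0.585 -0.023  0.086]
```

View pics/f.png

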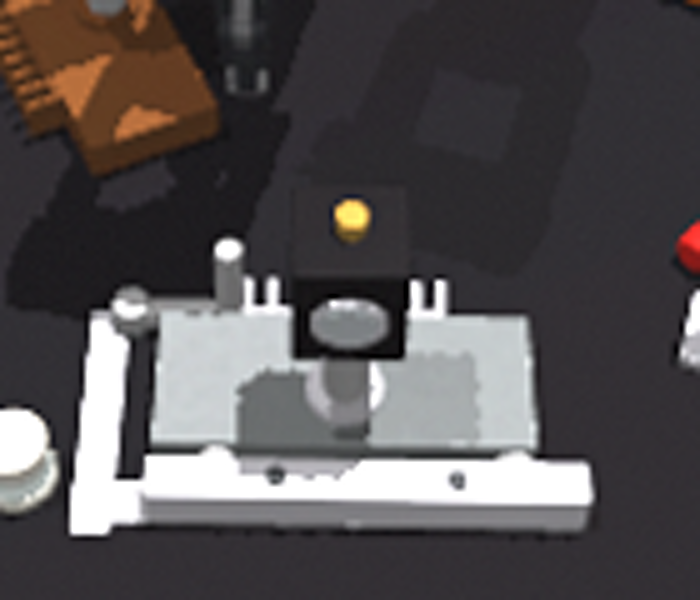

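The final view shows the bar closed behind the unit, with its peg at (228,250) against the end stop. The unit hasn't moved from the buttons, and the arm is clear of everything.

```bash
python3 -c "
from rig import *
print(job_done())"
```

```text
the job is handed in; nothing more can be done
None
```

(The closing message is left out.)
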